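# Plug a filter can into the tilted turret and index it

## Robot

A 6-joint arm with a two-finger parallel gripper is mounted at the origin on the work surface. World frame = base frame: x ahead of the robot, y to its left, z up, the work surface at z = 0. Lengths are in m, angles in rad, forces in N, time in s.
With the tool pointing down it reaches from about 0.3 to 0.775 m from the base axis. Payload 14.6 kg.
Tool frame: the origin (TCP) lies at the very end of the fingers, on their centre line; the grasp point (between the pads) lies 19 mm behind it; z points along the fingers, x is the direction in which the jaws open and shut, and the axes are right-handed (so a half turn about z gives the same grasp; the last joint's range is limited). The gripper opens to 94 mm and grips with 3 to 60 N. Pads are 16 mm wide; open, the fingers measure 119 mm over their backs; the gripper's body (75 mm by 177 mm) begins 78 mm behind the grasp point.
Start: joints at [1.256, 0.3, 1.521, -0, 1.321, -0.067], TCP at [0.135, 0.533, 0.168] pointing down, gripper open.
Joint ranges: [-3.03, 3.03], [-0.79, 2.21], [0.23, 2.52], [-1.04, 4.18], [0, 3.07], [-2.55, 2.55]. Speed limits (rad/s): [2.22, 2.22, 2.57, 3.14, 3.14, 3.14].

## Interface

Orientations are given as a unit quaternion [w, x, y, z].
In Python, from rig import * gives the robot as it stands.
- The arm moves only by the tool step_arm, never from a script. Its argument "deltas" is a list of rows, each an object with "slide": the shift along the tool's x, y, z in mm, a list of three; "turn": the turn, a rotation vector about the tool's x, y, z in rad, a list of three; "hand": the gripper command: -1 is shut, 1 is fully open, values between are in proportion. A call has 1 to 12 rows; each row is the pose to reach, as a shift and turn from the pose commanded when the call began, along the tool's axes at that moment; what a row does not reach only later rows make up. A row lasts 1/12 s, in which the tool goes at most 41.7 mm and 7.16 degrees, less where a joint would pass 70% of its speed; a pose out of reach is approached as far as the arm can. A call with a gripper value outside its range is refused whole. The fingers move at their own pace and stop on an object; "newtons" is the grip in N (left out, the last holds). Time passes only in rows, so rows that repeat a pose let the fingers close. It gives the time, the measured TCP pose, the force and the opening at its end, in the units of the state.
- sense(): the state, without advancing time (a new reading comes with each control period).
- grab_frame(name): name is "scene" or "top" or "wrist"; returns a dict with "img" (400x640x3 uint8, red, green, blue), "camera_matrix" (3x3 intrinsics, pixels), "rvec" (rotation vector, rad) and "tvec" (3), from world to camera coordinates, as OpenCV has them; the wrist camera has in their place "T_tool_cam" (4x4, takes a point from camera to tool coordinates, whose origin is the TCP and whose axes are the tool frame's). Camera axes: x right, y down, z forward; pixel columns grow to the right and rows downward; lengths in m; the calibration is good to about 2 mm. A picture is of the moment at which its call begins: read the wrist's pose just before it. There is no depth.
- hand_in(): hands the job in, once; it reports no verdict.
The state is a dict: "time": time; "qpos": joint angles; "qvel": joint speeds; "joint_efforts": joint torques, N m; "position": TCP position; "tcp_rot": TCP orientation; "wrist_force": force on the tool from outside, world axes, zero at the start; "moment": the same for the moment, N m; "gripper_width": finger opening in m.
Only numpy, scipy, OpenCV 4.12 (cv2) and the standard library are available. Lean on these libraries where they do the work, as an engineer would, in place of code of your own. Each camera call takes 0.05 s, during which the arm holds its last target. There are 200 camera calls.

## Task

Take the orange-topped filter can out of the wooden block, turn it so that its D-shaped spigot matches the empty D-hole in the turret on the sloping console, and plug it in fully home while the turret stays at its starting click. Then turn the turret one click, carrying the can to the red pointer, and leave it resting there. Do not turn it past the pointer or the other way, and leave the other filter cans and the screwdriver where they are.

Things in the scene. Friction and masses are not known exactly. Their poses are not given: they have to be found in the camera images.
- orange_center (a point): To be plugged in: aluminium filter can, 28 x 28 mm square, 46 mm tall, orange top, with a D-shaped spigot under it; a white stripe down one face and at that edge of the top marks the side of the spigot's flat. Stands upright in a well of the wooden block, turned any way, its underside on the block's top. Point: middle of the can, 23 mm above its underside, z up, x to the stripe.
- orange_shoulder (a point): Centre of the orange can's underside (shoulder), on the spigot's axis; same axes as the can. Lies on the socket point when fully home. Brass spigot below it: 22 mm long, D-shaped, 16 mm diameter with one flat 4 mm from the axis on the +x side, last 5 mm tapered; hangs freely in the round well. Can and spigot weigh about 90 g.
- green_center (a point): Bystander: like the orange can but with a green top. Built the same.
- blue_center (a point): Bystander: like the orange can but with a blue top. Built the same.
- block: Wooden parking block, fixed, 56 mm (x) by 250 mm (y) by 30 mm tall, with three round wells 23 mm in diameter, 80 mm apart along its y; the three loose cans stand in them in any order. Origin: centre of its underside.
- console: Dark fixed wedge-shaped console, 210 mm deep (x), 220 mm wide (y); its top slopes up from 45 mm high at the front (-x) to 157 mm at the back, so the slope's normal leans 28 degrees from vertical towards its own -x. A grey block with the red pointer, 21 mm proud of the slope, stands at the disc's rim, middle of the back. Origin: centre of its underside.
- socket (a point): Centre of the mouth of the turret's one empty socket, on the disc's upper face: D-shaped hole through the 24 mm thick disc, 18 mm diameter, flat 5 mm from its axis (1 mm clearance all round). z points out of the hole, 28 degrees from vertical; x away from the turret's axis, which is the flat's side (white line). 62 mm from the turret's axis; turns with it.
- pointer (a point): Where the socket point comes to when the turret stands one click on, at the red pointer (turret joint 0).
- knob_grip (a point): On the turret's axis in the middle of its grip bar, 48 mm above the disc's upper face: black bar 36 mm long (x), 12 mm thick (y), from 20 to 60 mm above the disc, on a hub 30 mm in diameter. z is the turret's axis, 28 degrees from vertical; x runs along the bar to the socket's side. Turns with the turret.
- turret (a joint): Angle (rad) of the turret, a disc 172 mm across; grows counter-clockwise looking down on it. Sprung clicks 1.257 (72 degrees) apart: -1.257 at the start, 0 with the socket at the pointer. About 0.2 N m moves it; past half-way it snaps on. Beside the socket the pockets have flat blue covers; the two opposite hold fixed cans (yellow, red tops) 46 mm tall.
- driver: Bystander: screwdriver with a red handle lying on the table, about 200 mm long along its x.

How it is judged:
On the way, in this order (a step that is already met when the one before it is completed fails the run):
1. the orange can is fully home in the socket while the turret is still at its starting click (distance between orange_shoulder and socket below 0.005 m and z of orange_shoulder in the frame of socket below 0.003 m and angle between the z axis of orange_center and the z axis of socket, either way round below 0.08 rad and angle between the x axis of orange_center and the x axis of socket, either way round below 0.2 rad and value of joint turret between -1.557 and -0.957 rad), for 0.2 s.
2. the turret has been turned one click to the red pointer with the can still fully home (distance between orange_shoulder and socket below 0.005 m and z of orange_shoulder in the frame of socket below 0.003 m and angle between the z axis of orange_center and the z axis of socket, either way round below 0.08 rad and angle between the x axis of orange_center and the x axis of socket, either way round below 0.2 rad and value of joint turret between -0.12 and 0.12 rad), for 0.2 s.
At the end, for the whole second after the job is handed in: The orange can's shoulder within 5 mm of the socket point and at most 3 mm above the disc, spigot axis within 0.08 rad of the socket's and flat within 0.2 rad; the turret at rest within 0.12 rad of the click at the red pointer (joint 0) (all of step 2 and velocity of joint turret between -0.05 and 0.05 rad/s); the robot touches nothing.
It fails at once if the turret is turned past the red pointer or the wrong way (value of joint turret above 0.6 rad or value of joint turret below -1.857 rad).
It fails at once if one of the other filter cans is shifted by more than 20 mm (distance of any of green_center, blue_center from where it was at the start of the episode above 0.02 m).
It fails at once if the screwdriver is shifted by more than 40 mm (distance of driver from where it was at the start of the episode above 0.04 m).
It also fails if it takes over 51 s, if anything falls off the work surface, if the arm or the gripper's body presses on something with over 40 N, if the wrist force passes 120 N, or if a joint passes its speed limit or range.

## Working session

There is one attempt and no reset: what is moved stays moved. The work goes in short steps, Python scripts to look and compute and a tool call to move; the robot and the scene stay as the last step left them, time stands still between calls to the robot, and variables do not carry over. Pictures are saved under pics/ and viewed, about 8 in all and at most 12, crops included, and the job is handed in when it is done.

Besides the shell and the picture viewer there is one more tool, called after "Call:" in YAML: its name, and indented under it one key for each argument. step_arm: Moves the arm, as the interface text tells. Its arguments: {"type":"object","properties":{"deltas":{"type":"array"},"newtons":{"type":"number"}},"required":["deltas"]}

```bash
mkdir -p pics; ls
python3 - <<'E'
from rig import *
import cv2,numpy as np
s=sense();print(s)
for n in("scene","top"):
    f=grab_frame(n);cv2.imwrite(f"pics/{n}0.png",f["img"][:,:,::-1]);np.savez(f"{n}0.npz",**f)
    print(n,f["camera_matrix"].tolist(),f["rvec"],f["tvec"])
E
```

```text
pics
{'time': 0.0, 'qpos': array([ 1.25638732e+00,  3.00497693e-01,  1.52158613e+00,  1.38484764e-05,
        1.32069690e+00, -6.65759926e-02]), 'qvel': array([ 0.00156427,  0.00183114, -0.00031983,  0.00203599, -0.00073627,
        0.00058667]), 'joint_efforts': array([-1.59859087e-04, -5.31811202e+01, -3.52729833e+01,  7.08360784e-02,
        2.44013756e-02, -1.50647752e-04]), 'position': array([0.13480726, 0.5329043 , 0.16726963]), 'tcp_rot': array([ 3.27360588e-04,  7.89083852e-01,  6.14285212e-01, -4.95740712e-04]), 'wrist_force': array([-0.70908966, -0.32868894, -0.37322005]), 'moment': array([ 0.02507211,  0.02852524, -0.00951997]), 'gripper_width': 0.09389411916845208}
scene [[431.47228492475796, 0.0, 317.6843666176085], [0.0, 431.47228492475796, 195.8552971544673], [0.0, 0.0, 1.0]] [ 1.97361394  1.28785229 -0.56043202] [-0.22350846 -0.2535894   1.354069  ]
top [[462.9793384717819, 0.0, 314.802972663147], [0.0, 462.9793384717819, 199.45760337032232], [0.0, 0.0, 1.0]] [ 2.13829891 -2.17322359  0.13258809] [0.0055262  0.57380051 1.11427456]
```

View pics/scene0.png

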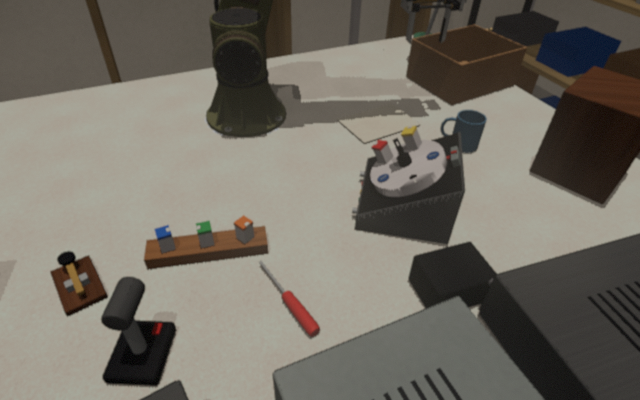

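View pics/top0.png

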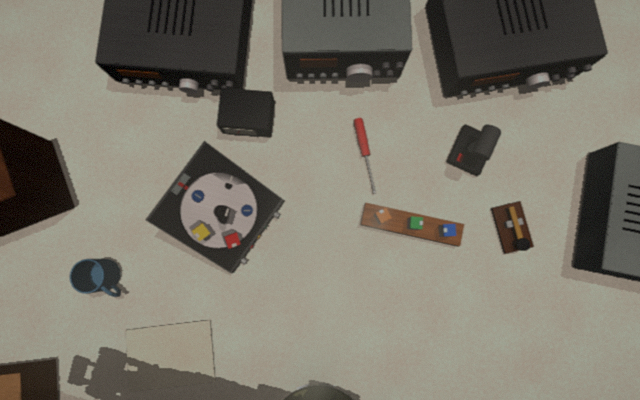

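The top view shows the block with the orange can at about (383,214), green (417,222) and blue (448,230). The turret centre is near (218,210), the pointer (181,184) and the socket near (229,183). Next I'll enlarge those areas.

```bash
cat > h.py <<'E'
import cv2,numpy as np
from scipy.spatial.transform import Rotation as R
def cam(f):
    return np.array(f["camera_matrix"]),R.from_rotvec(np.array(f["rvec"]).ravel()).as_matrix(),np.array(f["tvec"]).ravel()
def ray(c,uv):
    K,Rm,t=c; d=Rm.T@np.linalg.inv(K)@np.array([uv[0],uv[1],1.]); return -Rm.T@t,d/np.linalg.norm(d)
def onz(c,uv,z):
    o,d=ray(c,uv); return o+d*(z-o[2])/d[2]
def proj(c,p):
    K,Rm,t=c; q=K@(Rm@np.asarray(p,float)+t); return q[:2]/q[2]
def tri(c1,u1,c2,u2):
    o1,d1=ray(c1,u1);o2,d2=ray(c2,u2)
    A=np.c_[d1,-d2];x=np.linalg.lstsq(A,o2-o1,rcond=None)[0]
    a=o1+d1*x[0];b=o2+d2*x[1];return (a+b)/2,np.linalg.norm(a-b)
E
python3 - <<'E'
from h import *
t=dict(np.load("top0.npz"));s=dict(np.load("scene0.npz"));ct,cs=cam(t),cam(s)
im=t["img"][:,:,::-1]
a=cv2.resize(im[135:280,140:290],None,fx=4,fy=4,interpolation=cv2.INTER_CUBIC)
b=cv2.resize(s["img"][120:245,345:475,::-1],None,fx=1.5,fy=1.5)
cv2.imwrite("pics/c1.png",a)
for n,f,c in(("top",t,ct),("scene",s,cs)):
    h=cv2.cvtColor(f["img"],cv2.COLOR_RGB2HSV)
    for k,(lo,hi) in dict(orange=((5,120,110),(18,255,255)),green=((40,100,60),(85,255,255)),blue=((100,120,60),(125,255,255)),yellow=((20,120,120),(32,255,255)),red=((172,130,80),(180,255,255)),red2=((0,150,90),(4,255,255))).items():
        m=cv2.inRange(h,lo,hi);N,l,st,ce=cv2.connectedComponentsWithStats(m)
        for i in range(1,N):
            if st[i,4]>25: print(n,k,ce[i].round(1),st[i,4],onz(c,ce[i],.076).round(3))
E
```

```text
top orange [515.6 222.1] 146 [ 0.507 -0.481  0.076]
top orange [409.8 222.5] 788 [ 0.51  -0.229  0.076]
top orange [455.9 234.8] 137 [ 0.479 -0.337  0.076]
top orange [  9.4 386.5] 475 [0.149 0.701 0.076]
top green [415.6 222.2] 112 [ 0.51  -0.243  0.076]
top blue [449.8 229.8] 104 [ 0.491 -0.323  0.076]
top yellow [201.  231.3] 158 [0.497 0.268 0.076]
top red2 [361.6 134.4] 208 [ 0.727 -0.121  0.076]
top red2 [231.8 239.5] 134 [0.476 0.195 0.076]
scene orange [242.3 221.8] 107 [ 0.53  -0.166  0.076]
scene orange [204.1 243.8] 1280 [ 0.56  -0.252  0.076]
scene orange [ 74.8 279. ] 118 [ 0.553 -0.483  0.076]
scene green [204.3 227.3] 100 [ 0.515 -0.241  0.076]
scene blue [162.  232.5] 116 [ 0.497 -0.322  0.076]
scene yellow [408.6 130.6] 74 [0.369 0.346 0.076]
scene red2 [379.4 144.6] 61 [0.396 0.239 0.076]
scene red2 [300.2 312.6] 530 [ 0.778 -0.14   0.076]
scene red2 [158.4 327.7] 42 [ 0.713 -0.362  0.076]
```

View pics/c1.png

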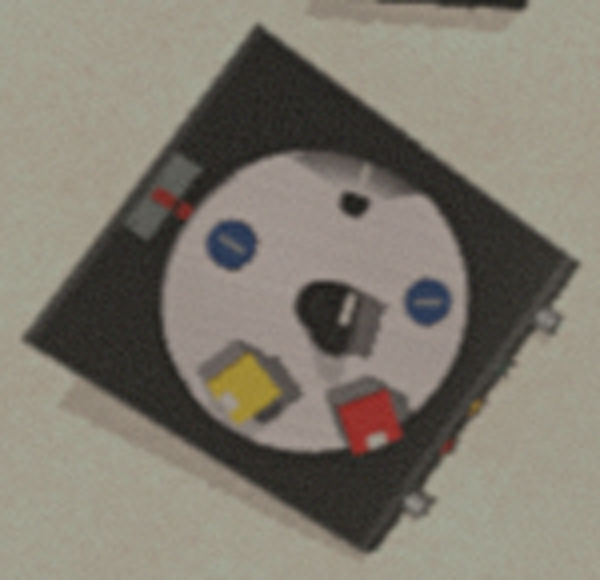

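The crop shows the console corners at full-image pixels (204.5,141), (284.5,201), (232.5,272.5) and (146,219.5). The socket is at about (228.5,186), the blue covers at (198,196) and (247,210), and the pointer at (181,184).

Run:
```python
from h import *
t=dict(np.load("top0.npz"));s=dict(np.load("scene0.npz"));ct,cs=cam(t),cam(s)
o=np.array([140,135])
P=lambda x,y:np.array([x+.5,y+.5])/4-.5+o
b1,b2=onz(ct,P(258,25),.157),onz(ct,P(25,338),.157)
f1,f2=onz(ct,P(578,263),.045),onz(ct,P(370,550),.045)
print("corners",b1,b2,f1,f2,"width",np.linalg.norm(b1-b2),np.linalg.norm(f1-f2),"depth",np.linalg.norm((b1-f1)[:2]),np.linalg.norm((b2-f2)[:2]))
x=(b1+b2-f1-f2)[:2]; print("yaw",np.arctan2(x[1],x[0]), "yaw from edges",[np.arctan2(*( (p-q)[:2]*[-1,1])) for p,q in((b2,b1),(f2,f1))], "centre",((b1+b2+f1+f2)/4)[:2])
# blue covers blobs
def blobs(f,roi):
    h=cv2.cvtColor(f["img"],cv2.COLOR_RGB2HSV);m=cv2.inRange(h,(100,90,30),(130,255,255));x0,y0,x1,y1=roi
    k=np.zeros_like(m);k[y0:y1,x0:x1]=m[y0:y1,x0:x1];N,l,st,ce=cv2.connectedComponentsWithStats(k)
    return [(ce[i].round(1).tolist(),int(st[i,4])) for i in range(1,N) if st[i,4]>8]
print(blobs(t,(170,170,265,250)),blobs(s,(360,130,450,200)))
for n,u,v in(("orange",(383.5,214.5),(242.3,221.8)),("green",(415.6,222.2),(204.3,227.3)),("blue",(449.8,229.8),(162,232.5)),("yellow",(201,231.3),(408.6,130.6)),("red",(231.8,239.5),(379.4,144.6)),("socket",P(354,203),(413,177))):
    print(n,tri(ct,u,cs,v),onz(ct,u,.076)[:2])
a=cv2.resize(s["img"][115:250,340:480,::-1],None,fx=4,fy=4,interpolation=cv2.INTER_CUBIC)
b=cv2.resize(t["img"][190:250,355:470,::-1],None,fx=4.87,fy=4.87,interpolation=cv2.INTER_CUBIC)
cv2.imwrite("pics/c2.png",np.vstack([a[:,:560],b[:,:560]])[:600+240])
cv2.imwrite("pics/c2.png",cv2.resize(np.vstack([a,b[:,:560]]),None,fx=.72,fy=.72))
from rig import *
print(grab_frame("wrist")["T_tool_cam"])
```

```text
corners [0.69601979 0.24387468 0.157     ] [0.52089224 0.37032842 0.157     ] [0.57163455 0.07185081 0.045     ] [0.39886575 0.19896274 0.045     ] width 0.2160097379187851 0.21449125994433732 depth 0.21228260008052394 0.21037267039738816
yaw 0.9483645338703427 yaw from edges [np.float64(0.945413629145785), np.float64(0.9364879410446223)] centre [0.54685308 0.22125417]
[([197.5, 195.7], 67), ([246.5, 207.3], 26), ([246.5, 212.8], 24)] [([432.8, 156.0], 21), ([382.9, 178.5], 17)]
orange (array([ 0.53006943, -0.16657753,  0.07614354]), np.float64(0.0011259658140530203)) [ 0.52991692 -0.16714054]
green (array([ 0.51089216, -0.24226425,  0.07236789]), np.float64(0.0028366174756742552)) [ 0.51027959 -0.24288092]
blue (array([ 0.49138026, -0.32324215,  0.0715895 ]), np.float64(0.002558025909965548)) [ 0.49088881 -0.32326956]
yellow (array([0.49184175, 0.24538026, 0.17323112]), np.float64(0.0032538321769911096)) [0.49689669 0.26803664]
red (array([0.47408634, 0.18397238, 0.1398652 ]), np.float64(0.0020615453304091646)) [0.47626559 0.19462643]
socket (array([0.59810976, 0.19482256, 0.13204479]), np.float64(0.002656610157905196)) [0.60636843 0.20430493]
[[ 9.99999099e-01 -1.15588622e-03 -6.83136855e-04  7.73195243e-05]
 [ 1.29068843e-03  9.67756890e-01  2.51882783e-01 -7.40125072e-02]
 [ 3.69962560e-04 -2.51883437e-01  9.67757509e-01 -2.18444993e-01]
 [ 0.00000000e+00  0.00000000e+00  0.00000000e+00  1.00000000e+00]]
```

View pics/c2.png

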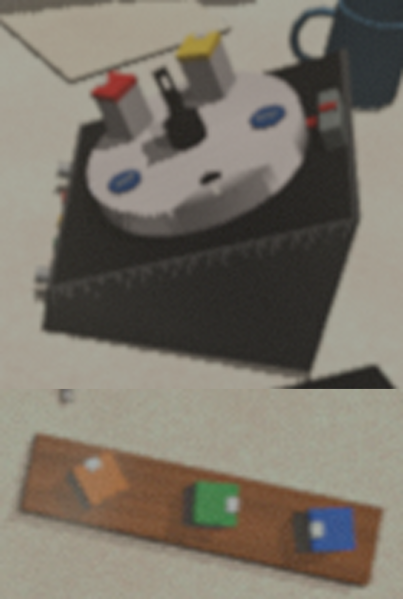

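The enlarged views show the stripe on the orange can's top towards the upper left, so its yaw is about 0.5 rad. The turret has its covers, the D-hole with white line, and the red and yellow cans where expected. I'll fit the turret frame and plan the move over the can.

```bash
cat >> h.py <<'E'
def fr(yaw):
    c,s=np.cos(yaw),np.sin(yaw);a=np.radians(28);S,C=np.sin(a),np.cos(a)
    return np.array([C*c,C*s,S]),np.array([-s,c,0]),np.array([-S*c,-S*s,C]) # u,v,n
def radial(yaw,ang):
    u,v,n=fr(yaw);return np.cos(ang)*u+np.sin(ang)*v
def move(s,p,Rt,cmd=None):
    """tool-frame slide (mm) & turn from the current pose to p,Rt"""
    w=s["tcp_rot"];R0=R.from_quat([w[1],w[2],w[3],w[0]]).as_matrix()
    return (R0.T@(np.asarray(p)-s["position"])*1e3).round(1).tolist(),R.from_matrix(R0.T@Rt).as_rotvec().round(4).tolist()
def toolR(x,z):
    z=np.asarray(z,float)/np.linalg.norm(z);x=np.asarray(x,float);x=x-z*(x@z);x/=np.linalg.norm(x);return np.c_[x,np.cross(z,x),z]
def wcam(f,s):
    T=np.array(f["T_tool_cam"]);w=s["tcp_rot"];R0=R.from_quat([w[1],w[2],w[3],w[0]]).as_matrix()
    Rc=R0@T[:3,:3];tc=R0@T[:3,3]+s["position"];return np.array(f["camera_matrix"]),Rc.T,-Rc.T@tc
E
python3 - <<'E'
from h import *
from scipy.optimize import least_squares
from rig import *
t=dict(np.load("top0.npz"));s=dict(np.load("scene0.npz"));ct,cs=cam(t),cam(s)
d=72*np.pi/180
obs=[(0,0,(197.5,195.7),(432.8,156)),(-2*d,0,(246.5,210),(382.9,178.5)),(-d,0,(228.5,185.8),(413,177)),(d,.046,(201,231.3),(408.6,130.6)),(2*d,.046,(231.8,239.5),(379.4,144.6))]
def res(q):
    r=[]
    for a,h,u,v in obs:
        p=q[:3]+.062*radial(q[3],a)+h*fr(q[3])[2]
        r+=list(proj(ct,p)-u)+list(proj(cs,p)-v)
    return np.array(r)
q=least_squares(res,[.55,.22,.12,.945]).x
print("disc centre,yaw",q.round(4));print(res(q).reshape(-1,4).round(1))
for a,h,u,v in obs: print(tri(ct,u,cs,v)[0].round(3),(q[:3]+.062*radial(q[3],a)+h*fr(q[3])[2]).round(3))
print("expected slope mid .101 + h*n:", np.array([.547,.221,.101])+.03*fr(.945)[2])
st=sense();print(move(st,[.53,-.167,.23],toolR([np.cos(.5),np.sin(.5),0],[0,0,-1])),st["tcp_rot"])
E
```

```text
disc centre,yaw [0.5411 0.2151 0.123  0.9397]
[[-0.5 -0.6 -0.5  0.3]
 [-0.6 -0.4 -0.2  0.1]
 [-0.5 -1.  -0.8  0.3]
 [-1.   0.1 -0.7  0. ]
 [-0.2  0.3 -0.9 -0.3]]
[0.573 0.259 0.152] [0.573 0.259 0.152]
[0.544 0.157 0.1  ] [0.544 0.158 0.099]
[0.598 0.195 0.132] [0.599 0.194 0.132]
[0.492 0.245 0.173] [0.491 0.246 0.173]
[0.474 0.184 0.14 ] [0.473 0.183 0.14 ]
expected slope mid .101 + h*n: [0.53875031 0.20958484 0.12748843]
([-581.7, 554.8, -62.1], [0.0003, 0.0008, 0.823]) [ 2.40978848e-04  7.89065924e-01  6.14308383e-01 -3.47260902e-04]
```

Call:
step_arm:
  deltas:
    - {"slide": [0, 0, -60], "turn": [0, 0, 0], "hand": 1}
    - {"slide": [0, 0, -60], "turn": [0, 0, 0], "hand": 1}
    - {"slide": [-582, 555, -62], "turn": [0, 0, 0.823], "hand": 1}
    - {"slide": [-582, 555, -62], "turn": [0, 0, 0.823], "hand": 1}
    - {"slide": [-582, 555, -62], "turn": [0, 0, 0.823], "hand": 1}
    - {"slide": [-582, 555, -62], "turn": [0, 0, 0.823], "hand": 1}
    - {"slide": [-582, 555, -62], "turn": [0, 0, 0.823], "hand": 1}
    - {"slide": [-582, 555, -62], "turn": [0, 0, 0.823], "hand": 1}
    - {"slide": [-582, 555, -62], "turn": [0, 0, 0.823], "hand": 1}
    - {"slide": [-582, 555, -62], "turn": [0, 0, 0.823], "hand": 1}
    - {"slide": [-582, 555, -62], "turn": [0, 0, 0.823], "hand": 1}
    - {"slide": [-582, 555, -62], "turn": [0, 0, 0.823], "hand": 1}

```text
time: 1.15
position: [0.34, 0.1684, 0.229]
tcp_rot: [-0.0, 0.969, 0.248, 0.0]
wrist_force: [0.6, 1.1, 0.4]
gripper_width: 0.094
```

Run:
```python
from h import *
from rig import *
st=sense();print(st["position"],st["qpos"]);print(move(st,[.53,-.167,.23],toolR([np.cos(.5),np.sin(.5),0],[0,0,-1])))
```

```text
[0.34004171 0.16842123 0.22902022] [ 3.63262387e-01 -1.41084367e-01  1.85413232e+00  1.62737830e-05
  1.42801248e+00 -1.37010909e-01]
([5.8, 385.4, -1.0], [0.0001, -0.0005, 0.0003])
```

Call:
step_arm:
  deltas:
    - {"slide": [6, 385, 0], "turn": [0, 0, 0], "hand": 0.2}
    - {"slide": [6, 385, 0], "turn": [0, 0, 0], "hand": 0.2}
    - {"slide": [6, 385, 0], "turn": [0, 0, 0], "hand": 0.2}
    - {"slide": [6, 385, 0], "turn": [0, 0, 0], "hand": 0.2}
    - {"slide": [6, 385, 0], "turn": [0, 0, 0], "hand": 0.2}
    - {"slide": [6, 385, 0], "turn": [0, 0, 0], "hand": 0.2}
    - {"slide": [6, 385, 0], "turn": [0, 0, 0], "hand": 0.2}
    - {"slide": [6, 385, 0], "turn": [0, 0, 0], "hand": 0.2}
    - {"slide": [6, 385, 0], "turn": [0, 0, 0], "hand": 0.2}
    - {"slide": [6, 385, 0], "turn": [0, 0, 0], "hand": 0.2}
    - {"slide": [6, 385, 0], "turn": [0, 0, 0], "hand": 0.2}
    - {"slide": [6, 385, 0], "turn": [0, 0, 0], "hand": 0.2}

```text
time: 2.15
position: [0.5292, -0.1644, 0.2283]
tcp_rot: [-0.0, 0.969, 0.247, -0.0]
wrist_force: [0.3, 0.1, -0.1]
gripper_width: 0.0568
```

Run:
```python
from h import *
from rig import *
st=sense();f=grab_frame("wrist");np.savez("w1.npz",p=st["position"],q=st["tcp_rot"],**f)
cv2.imwrite("pics/w1.png",f["img"][:,:,::-1]);c=wcam(f,st)
print(st["position"],st["qpos"],np.linalg.norm(st["qvel"]))
h=cv2.cvtColor(f["img"],cv2.COLOR_RGB2HSV)
print("pred",proj(c,[.53,-.167,.076]), h[tuple(proj(c,[.53,-.167,.076]).astype(int)[::-1])])
```

```text
[ 0.52919204 -0.16436875  0.2283106 ] [-3.67360391e-01  2.71460697e-01  1.41738668e+00  1.93299359e-04
  1.45402905e+00 -8.66738995e-01] 0.047542579308486904
pred [323.18282548 184.60774747] [ 10 157 133]
```

View pics/w1.png

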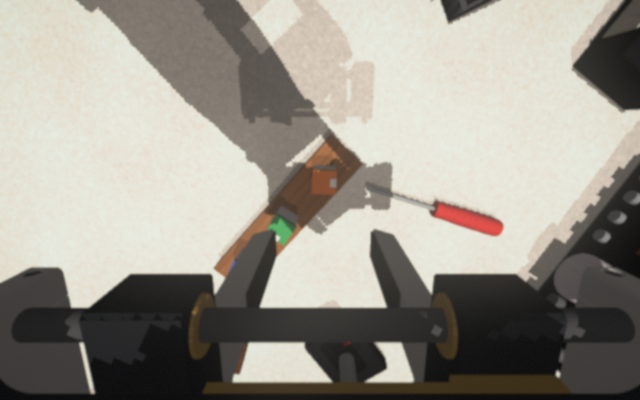

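The wrist view shows the orange top at about (324,182) with its white mark at the right edge (333,183). The can is already nearly square to the jaws. I'll measure it exactly.

```bash
cat > m1.py <<'E'
from h import *
import sys
f=dict(np.load(sys.argv[1]));st=dict(position=f["p"],tcp_rot=f["q"]);c=wcam(f,st)
pu=proj(c,[.53,-.167,.076]).astype(int);x0,y0=pu-25
im=f["img"][y0:y0+50,x0:x0+50];h=cv2.cvtColor(im,cv2.COLOR_RGB2HSV)
if len(sys.argv)>2: print(h[10:42:3,8:48:3].tolist())
o=cv2.inRange(h,(0,175,100),(14,255,255));w=cv2.inRange(h,(0,0,100),(180,90,255))
for n,m in(("orange",o),("stripe",w)):
    N,l,s,ce=cv2.connectedComponentsWithStats(m)
    for i in range(1,N):
        if s[i,4]>8: print(n,ce[i]+[x0,y0],s[i],onz(c,ce[i]+[x0,y0],.076).round(4))
m=cv2.morphologyEx(o,cv2.MORPH_CLOSE,np.ones((3,3)))
cn=max(cv2.findContours(m,cv2.RETR_EXTERNAL,cv2.CHAIN_APPROX_NONE)[0],key=cv2.contourArea)
r=cv2.minAreaRect(cn);P=np.array([onz(c,p+[x0,y0],.076) for p in cv2.boxPoints(r)])
print("rect centre",P.mean(0),[(round(float(np.linalg.norm(P[i]-P[i-1])),4),round(float(np.degrees(np.arctan2(*(P[i]-P[i-1])[1::-1]))),1)) for i in range(4)])
E
python3 m1.py w1.npz v
```

```text
[[[13, 118, 93], [12, 118, 95], [11, 121, 101], [10, 105, 117], [10, 103, 119], [9, 78, 101], [10, 77, 96], [10, 75, 95], [10, 67, 95], [10, 64, 95], [11, 100, 94], [12, 105, 90], [13, 103, 87], [12, 103, 92]], [[13, 115, 95], [12, 115, 93], [10, 145, 114], [10, 159, 138], [11, 158, 145], [10, 156, 132], [10, 156, 131], [10, 155, 132], [10, 153, 130], [10, 153, 130], [11, 137, 115], [12, 104, 88], [11, 100, 89], [13, 103, 94]], [[12, 115, 95], [12, 110, 90], [10, 147, 113], [10, 157, 133], [10, 157, 133], [10, 157, 133], [10, 155, 133], [10, 155, 133], [10, 154, 134], [10, 154, 134], [11, 135, 113], [12, 104, 88], [12, 103, 94], [13, 107, 95]], [[12, 114, 92], [12, 113, 90], [10, 149, 120], [10, 157, 133], [10, 157, 133], [10, 157, 133], [10, 156, 134], [10, 155, 133], [10, 111, 129], [10, 88, 127], [11, 100, 115], [13, 105, 92], [12, 106, 96], [12, 106, 94]], [[12, 112, 91], [13, 117, 94], [10, 148, 122], [10, 157, 133], [10, 157, 133], [10, 158, 132], [10, 156, 134], [10, 155, 133], [11, 59, 135], [15, 26, 138], [14, 57, 117], [12, 109, 94], [12, 106, 94], [13, 93, 102]], [[12, 112
[... 1119 characters left out ...]
, 90], [13, 110, 88], [12, 110, 90], [12, 109, 94], [13, 108, 90], [12, 109, 94], [14, 56, 119], [15, 34, 136], [18, 34, 136], [16, 32, 135], [17, 33, 138], [17, 34, 136]]]
stripe [302.47169811 160.98113208] [ 0  0 12  6 53] [ 0.4955 -0.1539  0.076 ]
stripe [319.5        165.53846154] [15  6 14  3 26] [ 0.5154 -0.1491  0.076 ]
stripe [333.47142857 182.62857143] [32 19  8 10 70] [ 0.5395 -0.1591  0.076 ]
stripe [338.2905569  198.52300242] [ 23  20  27  30 413] [ 0.554  -0.1733  0.076 ]Traceback (most recent call last):
  File "m1.py", line 13, in <module>
    cn=max(cv2.findContours(m,cv2.RETR_EXTERNAL,cv2.CHAIN_APPROX_NONE)[0],key=cv2.contourArea)
ValueError: max() iterable argument is empty
```

```bash
sed -i 's/o=cv2.inRange(h,(0,175,100),(14,255,255))/o=cv2.inRange(h,(0,132,110),(14,255,255))/' m1.py; python3 m1.py w1.npz
python3 - <<'E'
from h import *
from rig import *
st=sense();print(st["position"],R.from_quat(st["tcp_rot"][[1,2,3,0]]).as_matrix().round(4))
E
```

```text
orange [316.92523364 161.5046729 ] [  8   0  26   8 107] [ 0.5105 -0.1464  0.076 ]
orange [322.17322835 181.94488189] [ 13  11  26  25 508] [ 0.5274 -0.1648  0.076 ]
stripe [302.47169811 160.98113208] [ 0  0 12  6 53] [ 0.4955 -0.1539  0.076 ]
stripe [319.5        165.53846154] [15  6 14  3 26] [ 0.5154 -0.1491  0.076 ]
stripe [333.47142857 182.62857143] [32 19  8 10 70] [ 0.5395 -0.1591  0.076 ]
stripe [338.2905569  198.52300242] [ 23  20  27  30 413] [ 0.554  -0.1733  0.076 ]
rect centre [ 0.52908592 -0.16451342  0.076     ] [(0.029, -154.5), (0.0291, 115.1), (0.0284, 25.5), (0.0292, -63.8)]
[ 0.5291453  -0.16373656  0.22877524] [[ 8.774e-01  4.798e-01 -4.000e-04]
 [ 4.798e-01 -8.774e-01  3.000e-04]
 [-2.000e-04 -5.000e-04 -1.000e+00]]
```

Call:
step_arm:
  deltas:
    - {"slide": [0, 0, 40], "turn": [0, 0, 0.055], "hand": 0.2}
    - {"slide": [0, 0, 80], "turn": [0, 0, 0.055], "hand": 0.2}
    - {"slide": [0, 0, 120], "turn": [0, 0, 0.055], "hand": 0.2}
    - {"slide": [0, 0, 140], "turn": [0, 0, 0.055], "hand": 0.2}
    - {"slide": [0, 0, 140], "turn": [0, 0, 0.055], "hand": 0.2}
    - {"slide": [0, 0, 140], "turn": [0, 0, 0.055], "hand": 0.2}

```text
time: 2.7
position: [0.5294, -0.1636, 0.0896]
tcp_rot: [-0.0, 0.975, 0.221, -0.0]
wrist_force: [-0.1, -0.8, 1.0]
gripper_width: 0.0562
```

```bash
python3 - <<'E'
from h import *
from rig import *
st=sense();f=grab_frame("wrist");np.savez("w2.npz",p=st["position"],q=st["tcp_rot"],**f)
print(st["position"],st["gripper_width"],move(st,[.529,-.1645,.039],toolR([np.cos(.445),np.sin(.445),0],[0,0,-1])))
c=wcam(f,st);print(proj(c,[.529,-.1645,.076]))
E
python3 m1.py w2.npz
```

```text
[ 0.52942769 -0.16355606  0.08963382] 0.056226841777731816 ([-0.8, 0.7, 50.6], [-0.0003, 0.0001, 0.0013])
[322.84898343 218.61898119]
orange [321.10058188 218.05070657] [   7    4   39   38 1203] [ 0.5276 -0.1647  0.076 ]
stripe [338.86178862 230.41734417] [ 29  16  21  34 369] [ 0.5442 -0.1678  0.076 ]
rect centre [ 0.5293183  -0.16435613  0.076     ] [(0.0288, 116.7), (0.029, 27.7), (0.0288, -61.6), (0.0298, -152.2)]
```

Call:
step_arm:
  deltas:
    - {"slide": [-0.5, 0.7, 30], "turn": [0, 0, -0.015], "hand": 0.2}
    - {"slide": [-0.5, 0.7, 50], "turn": [0, 0, -0.015], "hand": 0.2}
    - {"slide": [-0.5, 0.7, 50], "turn": [0, 0, -0.015], "hand": 0.2}
    - {"slide": [-0.5, 0.7, 50], "turn": [0, 0, -0.015], "hand": -1}
    - {"slide": [-0.5, 0.7, 50], "turn": [0, 0, -0.015], "hand": -1}
    - {"slide": [-0.5, 0.7, 50], "turn": [0, 0, -0.015], "hand": -1}
    - {"slide": [-0.5, 0.7, 50], "turn": [0, 0, -0.015], "hand": -1}
    - {"slide": [-0.5, 0.7, 50], "turn": [0, 0, -0.015], "hand": -1}
    - {"slide": [-0.5, 0.7, 50], "turn": [0, 0, -0.015], "hand": -1}
    - {"slide": [-0.5, 0.7, 50], "turn": [0, 0, -0.015], "hand": -1}
  newtons: 30

```text
time: 3.58
position: [0.5295, -0.1655, 0.0391]
tcp_rot: [0.0, 0.974, 0.228, 0.0]
wrist_force: [0.6, 0.0, -0.0]
gripper_width: 0.0131
```

Run:
```python
from h import *
from rig import *
st=sense();print(st["position"],st["gripper_width"],st["wrist_force"],st["qpos"])
```

```text
[ 0.52947513 -0.1655431   0.03913738] 0.0131368559767211 [ 0.55073105  0.0337331  -0.03286466] [-3.69030739e-01  4.49004216e-01  1.63672853e+00 -3.91067713e-05
  1.05558972e+00 -8.28999619e-01]
```

The opening is 13 mm, less than the 28 mm can, so something is wrong. I'll take a look.

Run:
```python
from h import *
from rig import *
f=grab_frame("wrist");g=grab_frame("scene")
a=f["img"][90:390,170:490];b=cv2.resize(g["img"][150:290,130:330],None,fx=2.14,fy=2.14)[:300]
cv2.imwrite("pics/w3.png",np.hstack([a,b])[:,:,::-1]);print(sense()["gripper_width"])
```

```text
0.005309323066663597
```

View pics/w3.png

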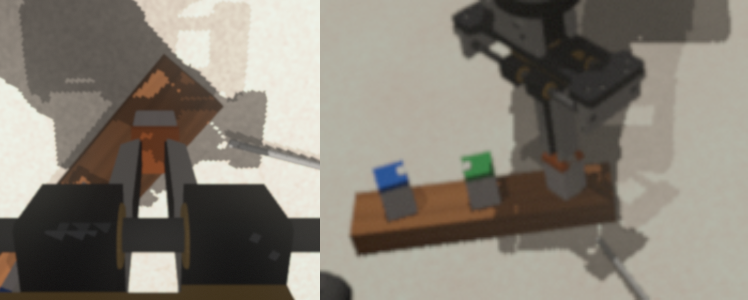

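The wrist view shows the fingers near (150,145) in the crop, with the orange top between them and the can's grey side above at (155,118). The can is probably being squeezed out sideways, so I'll open, rise and look again.

Call:
step_arm:
  deltas:
    - {"slide": [0, 0, 0], "turn": [0, 0, 0], "hand": 0.3}
    - {"slide": [0, 0, 0], "turn": [0, 0, 0], "hand": 0.3}
    - {"slide": [0, 0, 0], "turn": [0, 0, 0], "hand": 0.3}
    - {"slide": [0, 0, 0], "turn": [0, 0, 0], "hand": 0.3}
    - {"slide": [0, 0, 0], "turn": [0, 0, 0], "hand": 0.3}
    - {"slide": [0, 0, 0], "turn": [0, 0, 0], "hand": 0.3}
    - {"slide": [0, 0, -30], "turn": [0, 0, 0], "hand": 0.3}
    - {"slide": [0, 0, -60], "turn": [0, 0, 0], "hand": 0.3}
    - {"slide": [0, 0, -80], "turn": [0, 0, 0], "hand": 0.3}
    - {"slide": [0, 0, -80], "turn": [0, 0, 0], "hand": 0.3}

```text
time: 4.52
position: [0.5312, -0.1662, 0.1233]
tcp_rot: [0.002, 0.974, 0.228, 0.003]
wrist_force: [0.8, 0.9, -0.2]
gripper_width: 0.0609
```

```bash
python3 - <<'E'
from h import *
from rig import *
st=sense();f=grab_frame("wrist");np.savez("w4.npz",p=st["position"],q=st["tcp_rot"],**f);g=grab_frame("scene")
np.savez("s4.npz",**g);t=grab_frame("top");np.savez("t4.npz",**t)
c=wcam(f,st);print(st["position"],st["gripper_width"],proj(c,[.529,-.1645,.076]))
a=cv2.resize(f["img"][140:280,240:400],None,fx=2.5,fy=2.5);b=cv2.resize(g["img"][200:287,140:240],None,fx=4,fy=4)[:350]
b=cv2.resize(g["img"][195:282,190:290],None,fx=4,fy=4)[:350,:400]
cv2.imwrite("pics/w4.png",np.hstack([a[:348],b[:348]])[:,:,::-1])
E
python3 m1.py w4.npz
```

```text
[ 0.53118103 -0.16618185  0.12328172] 0.06087654845076526 [322.12515122 202.94486573]
orange [320.59394572 202.54697286] [ 10   7  34  33 958] [ 0.5277 -0.1648  0.076 ]
stripe [335.42477876 202.74336283] [ 35  17  10  12 113] [ 0.5392 -0.1593  0.076 ]
stripe [338.17692308 221.48846154] [ 28  25  22  25 260] [ 0.549  -0.1734  0.076 ]
rect centre [ 0.52939856 -0.16457143  0.076     ] [(0.0286, 115.5), (0.0281, 26.2), (0.0286, -63.0), (0.0288, -153.8)]
```

View pics/w4.png

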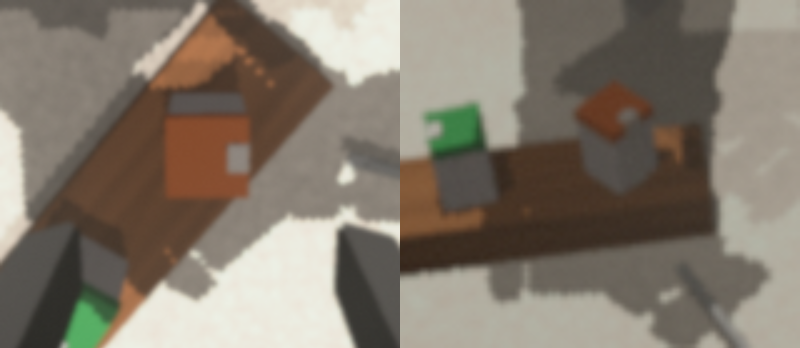

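Now the can stands undisturbed at (0.529,-0.165) with yaw about 26°, and its side faces and stripe are clear. So the fingers closed without gripping it. I'll compare where the fingertips appear with where the TCP should be.

Run:
```python
from h import *
f=dict(np.load("w4.npz"));K=f["camera_matrix"];T=f["T_tool_cam"];print(K.round(1).tolist())
Ti=np.linalg.inv(T)
def pt(p): 
    q=K@(Ti[:3,:3]@np.array(p)+Ti[:3,3]);return (q[:2]/q[2]).round(1)
for p in([0,0,0],[.0305,0,0],[-.0305,0,0],[.0305,-.008,0],[-.0305,-.008,0],[.0305,-.008,-.04],[.043,-.008,0]):print(p,pt(p))
print("w3: can top edge pts at tool z -.037",[pt([x,y,-.037]) for x in(-.014,.014) for y in(-.014,.014)], "fingers",pt([.0065,-.008,0]),pt([-.0065,-.008,0]),pt([.0065,-.008,-.04]))
a=cv2.imread("pics/w3.png")[90:210,90:230];b=f["img"][200:320,230:420,::-1]
cv2.imwrite("pics/w5.png",np.hstack([cv2.resize(a,None,fx=3,fy=3),cv2.resize(b,None,fx=2.25,fy=3)]))
```

```text
[[319.2, 0.0, 322.8], [0.0, 319.2, 201.0], [0.0, 0.0, 1.0]]
[0, 0, 0] [323.9 223.5]
[0.0305, 0, 0] [366.2 223.5]
[-0.0305, 0, 0] [281.6 223.6]
[0.0305, -0.008, 0] [366.6 212.8]
[-0.0305, -0.008, 0] [281.2 212.9]
[0.0305, -0.008, -0.04] [375.5 232.3]
[0.043, -0.008, 0] [384.1 212.8]
w3: can top edge pts at tool z -.037 [array([300.6, 221.2]), array([301.5, 264.2]), array([347.5, 221.1]), array([346.7, 264.1])] fingers [333.  212.9] [314.8 212.9] [335.  232.3]
```

View pics/w5.png

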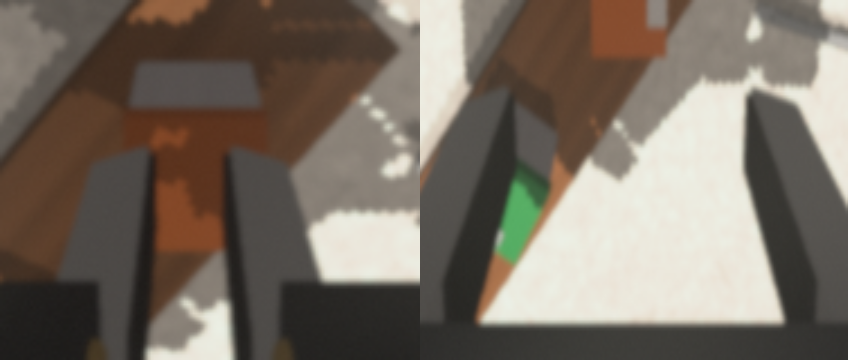

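Comparing pixels: the fingertips appear at row 230 with a 105 px gap, while the tool frame puts its origin at row 223 with 85 px. So the real finger ends lie about 40 mm short of the reported TCP. The can top, however, projects where predicted, so the camera and reported pose agree. I'll treat the tip as being at tool z ≈ -42 mm and grasp that much lower.

Run:
```python
from h import *
from rig import *
st=sense();print(st["position"],st["tcp_rot"],np.abs(st["qvel"]).max(),move(st,[.5294,-.1646,-.003],toolR([np.cos(.455),np.sin(.455),0],[0,0,-1])))
```

```text
[ 0.52905711 -0.16538506  0.11812637] [-2.17820257e-04  9.73662419e-01  2.27994119e-01 -3.57945631e-04] 0.0150584708180168 ([0.7, -0.5, 121.1], [-0.0006, 0.0006, 0.005])
```

Call:
step_arm:
  deltas:
    - {"slide": [0.5, -0.5, 35], "turn": [0, 0, 0.005], "hand": 0.3}
    - {"slide": [0.5, -0.5, 65], "turn": [0, 0, 0.005], "hand": 0.3}
    - {"slide": [0.5, -0.5, 90], "turn": [0, 0, 0.005], "hand": 0.3}
    - {"slide": [0.5, -0.5, 105], "turn": [0, 0, 0.005], "hand": 0.3}
    - {"slide": [0.5, -0.5, 112], "turn": [0, 0, 0.005], "hand": 0.3}
    - {"slide": [0.5, -0.5, 117], "turn": [0, 0, 0.005], "hand": 0.3}
    - {"slide": [0.5, -0.5, 121], "turn": [0, 0, 0.005], "hand": 0.3}
    - {"slide": [0.5, -0.5, 121], "turn": [0, 0, 0.005], "hand": 0.3}

```text
time: 5.33
position: [0.5296, -0.1648, -0.0023]
tcp_rot: [-0.0, 0.974, 0.226, -0.0]
wrist_force: [0.1, -0.5, 0.5]
gripper_width: 0.0612
```

Call:
step_arm:
  deltas:
    - {"slide": [0, 0, 0], "turn": [0, 0, 0], "hand": -1}
    - {"slide": [0, 0, 0], "turn": [0, 0, 0], "hand": -1}
    - {"slide": [0, 0, 0], "turn": [0, 0, 0], "hand": -1}
    - {"slide": [0, 0, 0], "turn": [0, 0, 0], "hand": -1}
    - {"slide": [0, 0, 0], "turn": [0, 0, 0], "hand": -1}
    - {"slide": [0, 0, 0], "turn": [0, 0, 0], "hand": -1}
  newtons: 30

```text
time: 5.83
position: [0.5298, -0.1649, -0.0018]
tcp_rot: [0.0, 0.974, 0.226, 0.0]
wrist_force: [-0.1, -0.3, 1.4]
gripper_width: 0.028
```

Run:
```python
from h import *
from rig import *
st=sense();print(st["position"],st["tcp_rot"],st["gripper_width"],st["wrist_force"])
```

```text
[ 0.5297914  -0.16486947 -0.00183907] [1.11964205e-04 9.74236136e-01 2.25530246e-01 2.16613734e-04] 0.027994783873621424 [-0.0773932  -0.30366896  1.40388836]
```

Gripped at 28.0 mm, with the shoulder about 32 mm behind the reported TCP. Next I lift, then compute the pose above the socket.

Call:
step_arm:
  deltas:
    - {"slide": [0, 0, -10], "turn": [0, 0, 0], "hand": -1}
    - {"slide": [0, 0, -40], "turn": [0, 0, 0], "hand": -1}
    - {"slide": [0, 0, -80], "turn": [0, 0, 0], "hand": -1}
    - {"slide": [0, 0, -120], "turn": [0, 0, 0], "hand": -1}
    - {"slide": [0, 0, -160], "turn": [0, 0, 0], "hand": -1}
    - {"slide": [0, 0, -180], "turn": [0, 0, 0], "hand": -1}
    - {"slide": [0, 0, -180], "turn": [0, 0, 0], "hand": -1}

```text
time: 6.42
position: [0.5312, -0.1654, 0.1838]
tcp_rot: [0.002, 0.974, 0.226, 0.003]
wrist_force: [0.4, 1.0, 0.1]
gripper_width: 0.0278
```

```bash
cat >> h.py <<'E'
C0=np.array([.5411,.2151,.123]);YAW=.940
def goal(h,ang=-1.2566,off=.032,C=C0,yaw=YAW):
    u,v,n=fr(yaw);r=radial(yaw,ang);S=C+.062*r
    return S+n*(h-off),toolR(r,-n)
E
python3 - <<'E'
from h import *
from rig import *
st=sense();print(st["position"],st["gripper_width"],st["qpos"].round(2))
p,Rt=goal(.08);print(p,move(st,p,Rt),"turn deg",np.degrees(np.linalg.norm(move(st,p,Rt)[1])))
E
```

```text
[ 0.53123388 -0.16543426  0.18380886] 0.02779793800272018 [-0.37  0.3   1.49 -0.    1.35 -0.82]
[0.58540509 0.17578781 0.17437714] ([198.6, -282.7, 8.8], [0.3866, 0.3151, 0.758]) turn deg 51.988195295029605
```

Call:
step_arm:
  deltas:
    - {"slide": [199, -283, 5], "turn": [0.387, 0.315, 0.758], "hand": -1}
    - {"slide": [199, -283, 5], "turn": [0.387, 0.315, 0.758], "hand": -1}
    - {"slide": [199, -283, 5], "turn": [0.387, 0.315, 0.758], "hand": -1}
    - {"slide": [199, -283, 5], "turn": [0.387, 0.315, 0.758], "hand": -1}
    - {"slide": [199, -283, 5], "turn": [0.387, 0.315, 0.758], "hand": -1}
    - {"slide": [199, -283, 5], "turn": [0.387, 0.315, 0.758], "hand": -1}
    - {"slide": [199, -283, 5], "turn": [0.387, 0.315, 0.758], "hand": -1}
    - {"slide": [199, -283, 5], "turn": [0.387, 0.315, 0.758], "hand": -1}
    - {"slide": [199, -283, 5], "turn": [0.387, 0.315, 0.758], "hand": -1}
    - {"slide": [199, -283, 5], "turn": [0.387, 0.315, 0.758], "hand": -1}
    - {"slide": [199, -283, 5], "turn": [0.387, 0.315, 0.758], "hand": -1}
    - {"slide": [199, -283, 5], "turn": [0.387, 0.315, 0.758], "hand": -1}

```text
time: 7.42
position: [0.5838, 0.176, 0.1725]
tcp_rot: [-0.216, 0.958, -0.154, 0.106]
wrist_force: [-0.4, 0.2, -0.6]
gripper_width: 0.028
```

Run:
```python
from h import *
from rig import *
st=sense();p,Rt=goal(.08);print(st["position"],st["gripper_width"],st["qpos"].round(2),move(st,p,Rt))
f=grab_frame("wrist");np.savez("w6.npz",p=st["position"],q=st["tcp_rot"],**f);c=wcam(f,st)
im=f["img"][:,:,::-1].copy();n=fr(YAW)[2]
for a in(-2,-1,0,1,2): 
    P=C0+.062*radial(YAW,a*1.2566)+(.046*n if a>0 else 0);print(a,proj(c,P).round(1))
print("S",proj(c,C0).round(1));cv2.imwrite("pics/w6.png",im)
g=grab_frame("scene");np.savez("s6.npz",**g)
```

```text
[0.58382281 0.1760197  0.1725011 ] 0.027997967324654063 [0.04 0.23 1.69 0.47 0.97 0.15] ([1.8, -1.0, -1.3], [0.0002, 0.008, -0.0042])
-2 [279.2 267.6]
-1 [326.1 205. ]
0 [273.4 135.4]
1 [165.  172.6]
2 [177.6 268.2]
S [254.3 205.2]
```

View pics/w6.png

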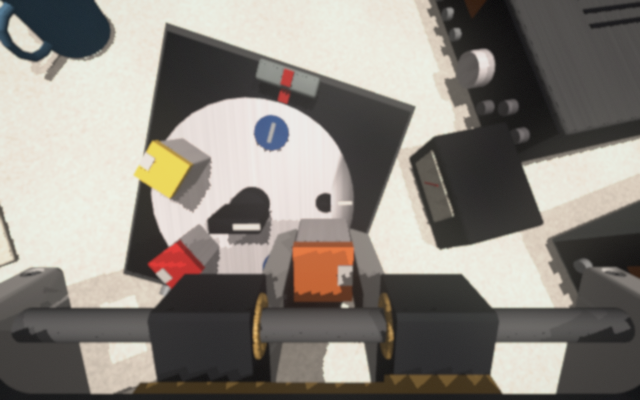

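The wrist view shows the can held square with its stripe to the right. The D-hole is at about (324,203) and the pointer cover at (271,133), 2 px from prediction, with the knob bar near (240,215). Now I refine the turret pose from this view.

```bash
cat > m2.py <<'E'
from h import *
import sys
from scipy.optimize import least_squares
f=dict(np.load(sys.argv[1]));c=wcam(f,dict(position=f["p"],tcp_rot=f["q"]));K=f["camera_matrix"];Ti=np.linalg.inv(f["T_tool_cam"])
h=cv2.cvtColor(f["img"],cv2.COLOR_RGB2HSV);g=cv2.cvtColor(f["img"],cv2.COLOR_RGB2GRAY)
def blob(m,u,w=30,amin=15):
    k=np.zeros_like(m);x,y=np.array(u).astype(int);k[y-w:y+w,x-w:x+w]=m[y-w:y+w,x-w:x+w]
    k=cv2.morphologyEx(k,cv2.MORPH_CLOSE,np.ones((5,5)));N,l,s,ce=cv2.connectedComponentsWithStats(k)
    i=min((i for i in range(1,N) if s[i,4]>amin),key=lambda i:np.linalg.norm(ce[i]-u));return ce[i],s[i]
n=fr(YAW)[2];d=1.2566
P=lambda a,hh,q:q[:3]+(.062-(.0013 if a==-1 else 0))*radial(q[3],a*d)+hh*fr(q[3])[2]
q0=np.r_[C0,YAW];obs=[]
for a,hh,lo,hi in((0,0,(100,80,30),(130,255,255)),(1,.046,(20,120,100),(35,255,255)),(2,.046,(0,170,90),(8,255,255)),(-1,0,None,None)):
    m=cv2.inRange(g,0,75) if lo is None else cv2.inRange(h,lo,hi)
    u,s=blob(m,proj(c,P(a,hh,q0)),14 if lo is None else 30)
    print(a,u.round(1),s,proj(c,P(a,hh,q0)).round(1))
    if a!=1 and a!=2 or True: obs.append((a,hh,u))
def res(q): return np.concatenate([(proj(c,P(a,hh,q))-u) for a,hh,u in obs]+[(q[:3]-C0)/.003,[(q[3]-YAW)/.02]])
r=least_squares(res,q0);print(r.x.round(4),res(r.x)[:8].round(1))
m=cv2.inRange(h,(3,140,90),(18,255,255))
q=K@(Ti[:3,:3]@[0,0,-.078]+Ti[:3,3]);pu=q[:2]/q[2];u,s=blob(m,pu,40);print("can top",u,s,"pred",pu)
E
python3 m2.py w6.npz
```

```text
0 [271.1 132.3] [255 116  33  34 744] [273.4 135.4]
1 [163.9 169.5] [ 135  142   57   56 1700] [165.  172.6]
2 [175.7 262.7] [ 148  242   54   45 1113] [177.6 268.2]
-1 [323.6 202.5] [317 195  13  16 182] [324.6 205. ]
[0.5407 0.2184 0.1219 0.9359] [ 0.8  0.3 -0.2 -0.9  0.3  1.3 -0.9 -0.4]
can top [320.08297662 270.20678301] [ 292  243   62   58 3037] pred [324.20093814 275.38436652]
```

Run:
```python
from h import *
from rig import *
st=sense();p,Rt=goal(.03);print(st["position"],np.abs(st["qvel"]).max(),move(st,p,Rt))
```

```text
[0.5840979  0.17566211 0.17272954] 0.003996004189437544 ([1.8, -1.2, 48.9], [0.0, 0.0072, -0.005])
```

Call:
step_arm:
  deltas:
    - {"slide": [1, -1.5, 15], "turn": [0, 0.007, -0.005], "hand": -1}
    - {"slide": [1, -1.5, 30], "turn": [0, 0.007, -0.005], "hand": -1}
    - {"slide": [1, -1.5, 42], "turn": [0, 0.007, -0.005], "hand": -1}
    - {"slide": [1, -1.5, 49], "turn": [0, 0.007, -0.005], "hand": -1}
    - {"slide": [1, -1.5, 49], "turn": [0, 0.007, -0.005], "hand": -1}
    - {"slide": [1, -1.5, 49], "turn": [0, 0.007, -0.005], "hand": -1}

```text
time: 8.02
position: [0.5986, 0.1962, 0.1304]
tcp_rot: [-0.216, 0.958, -0.152, 0.11]
wrist_force: [0.0, 1.0, -1.4]
gripper_width: 0.0276
```

Run:
```python
from h import *
from rig import *
st=sense();p,Rt=goal(.0);print(st["position"],move(st,p,Rt),st["wrist_force"])
f=grab_frame("wrist");g=grab_frame("scene");np.savez("w7.npz",p=st["position"],q=st["tcp_rot"],**f);np.savez("s7.npz",**g)
a=cv2.resize(f["img"][150:300,220:420],None,fx=2,fy=2);b=cv2.resize(g["img"][120:220,360:460],None,fx=3.9,fy=3)
cv2.imwrite("pics/w7.png",np.hstack([a,b])[:,:,::-1]);c=wcam(f,st);print("S",proj(c,goal(0,off=0)[0]).round(1),"A",proj(c,C0+.062*radial(YAW,0)).round(1))
```

```text
[0.59855953 0.19623092 0.13035949] ([1.2, 1.2, 29.7], [-0.0003, 0.0009, 0.0008]) [ 0.03539771  1.00265606 -1.39066762]
S [325.3 226.1] A [261.3 142.5]
```

View pics/w7.png

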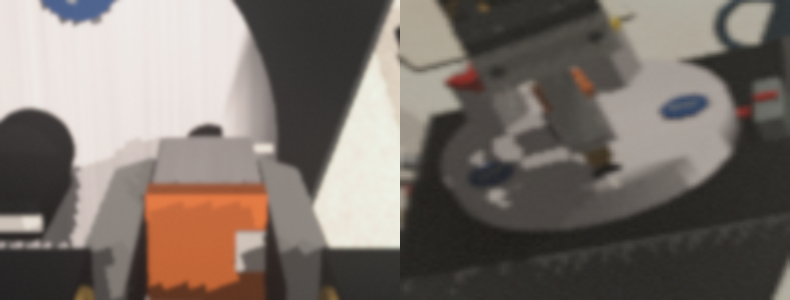

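The scene view shows the spigot tip just above the dark hole near (600,165) in the crop. In the wrist view the hole peeks out behind the can, centred on it. I'll insert slowly.

Call:
step_arm:
  deltas:
    - {"slide": [0.5, 0.8, 4], "turn": [0, 0, 0], "hand": -1}
    - {"slide": [0.5, 0.8, 8], "turn": [0, 0, 0], "hand": -1}
    - {"slide": [0.5, 0.8, 11], "turn": [0, 0, 0], "hand": -1}
    - {"slide": [0.5, 0.8, 13], "turn": [0, 0, 0], "hand": -1}
    - {"slide": [0.5, 0.8, 15], "turn": [0, 0, 0], "hand": -1}
    - {"slide": [0.5, 0.8, 17], "turn": [0, 0, 0], "hand": -1}
    - {"slide": [0.5, 0.8, 17], "turn": [0, 0, 0], "hand": -1}

```text
time: 8.7
position: [0.6035, 0.2022, 0.1147]
tcp_rot: [-0.216, 0.958, -0.152, 0.11]
wrist_force: [-0.0, -0.5, -1.4]
gripper_width: 0.028
```

Run:
```python
from h import *
from rig import *
st=sense();p,Rt=goal(.0);print(st["position"],move(st,p,Rt),st["wrist_force"],"tool F",Rt.T@st["wrist_force"],"M",Rt.T@st["moment"],st["gripper_width"])
```

```text
[0.60347231 0.20224048 0.11469753] ([0.9, 0.6, 12.3], [-0.0003, 0.001, 0.0011]) [-0.04636372 -0.46046269 -1.36598015] tool F [-0.08445093  1.01746753  1.01867812] M [-0.33429754 -0.07414394  0.01529327] 0.027965337156547334
```

Call:
step_arm:
  deltas:
    - {"slide": [0, 0, 3], "turn": [0, 0, 0], "hand": -1}
    - {"slide": [0, 0, 6], "turn": [0, 0, 0], "hand": -1}
    - {"slide": [0, 0, 8], "turn": [0, 0, 0], "hand": -1}
    - {"slide": [0, 0, 9], "turn": [0, 0, 0], "hand": -1}
    - {"slide": [0, 0, 10], "turn": [0, 0, 0], "hand": -1}
    - {"slide": [0, 0, 10], "turn": [0, 0, 0], "hand": -1}

```text
time: 9.2
position: [0.6062, 0.206, 0.1061]
tcp_rot: [-0.216, 0.958, -0.152, 0.11]
wrist_force: [-0.6, 0.4, -2.0]
gripper_width: 0.0278
```

```bash
cat > st.py <<'E'
from h import *
from rig import *
st=sense();p,Rt=goal(.0);print(st["time"],st["position"],move(st,p,Rt),"tool F",(Rt.T@st["wrist_force"]).round(1),"M",(Rt.T@st["moment"]).round(2),st["gripper_width"])
E
python3 st.py
```

```text
9.2 [0.60622911 0.20597463 0.10606161] ([0.8, 0.6, 2.5], [-0.0004, 0.0008, 0.0011]) tool F [-1.   0.7  1.7] M [-0.34 -0.11 -0.04] 0.027810848396838807
```

Call:
step_arm:
  deltas:
    - {"slide": [0, 0, 1], "turn": [0, 0, 0], "hand": -1}
    - {"slide": [0, 0, 2], "turn": [0, 0, 0], "hand": -1}
    - {"slide": [0, 0, 3], "turn": [0, 0, 0], "hand": -1}
    - {"slide": [0, 0, 3], "turn": [0, 0, 0], "hand": -1}

```text
time: 9.53
position: [0.6069, 0.2068, 0.105]
tcp_rot: [-0.216, 0.958, -0.152, 0.11]
wrist_force: [-14.5, -9.0, 16.9]
gripper_width: 0.0275
```

```bash
python3 st.py
```

```text
9.5333 [0.6069426  0.20682657 0.10503161] ([0.6, 1.0, 1.0], [-0.0008, 0.0006, 0.0022]) tool F [ -8.    3.8 -22.3] M [-0.94 -1.85 -0.14] 0.027461610001955447
```

Contact of 22 N came at the expected depth, within 1 mm. I'll release with limited opening, since the knob is close, retract and check by eye.

Call:
step_arm:
  deltas:
    - {"slide": [0, 0, -1.5], "turn": [0, 0, 0], "hand": -1}
    - {"slide": [0, 0, -1.5], "turn": [0, 0, 0], "hand": -0.1}
    - {"slide": [0, 0, -1.5], "turn": [0, 0, 0], "hand": -0.1}
    - {"slide": [0, 0, -1.5], "turn": [0, 0, 0], "hand": -0.1}
    - {"slide": [0, 0, -1.5], "turn": [0, 0, 0], "hand": -0.1}
    - {"slide": [0, 0, -30], "turn": [0, 0, 0], "hand": -0.1}
    - {"slide": [0, 0, -65], "turn": [0, 0, 0], "hand": -0.1}
    - {"slide": [0, 0, -100], "turn": [0, 0, 0], "hand": -0.1}
    - {"slide": [0, 0, -110], "turn": [0, 0, 0], "hand": -0.1}
    - {"slide": [0, 0, -110], "turn": [0, 0, 0], "hand": -0.1}

```text
time: 10.37
position: [0.5775, 0.1646, 0.2036]
tcp_rot: [-0.216, 0.958, -0.152, 0.112]
wrist_force: [0.2, 0.2, 0.3]
gripper_width: 0.0425
```

```bash
python3 st.py
python3 - <<'E'
from h import *
from rig import *
st=sense();f=grab_frame("wrist");g=grab_frame("scene");np.savez("w8.npz",p=st["position"],q=st["tcp_rot"],**f);np.savez("s8.npz",**g)
t=grab_frame("top");np.savez("t8.npz",**t)
a=cv2.resize(f["img"][100:300,150:400],None,fx=1.6,fy=1.6);b=cv2.resize(g["img"][120:200,360:460],None,fx=4,fy=4)
cv2.imwrite("pics/w8.png",np.hstack([a,b])[:,:,::-1])
c=wcam(f,st);n=fr(YAW)[2]
for k in(0,.003,.006): print("pred can top at h",k,[proj(C,goal(k+.046,off=0)[0]).round(1) for C in(c,cam(g),cam(t))])
for nm,F in(("wrist",f),("scene",g),("top",t)):
    h=cv2.cvtColor(F["img"],cv2.COLOR_RGB2HSV);m=cv2.inRange(h,(4,130,110),(18,255,255));N,l,s,ce=cv2.connectedComponentsWithStats(m)
    print(nm,[(ce[i].round(1).tolist(),s[i].tolist()) for i in range(1,N) if s[i,4]>40])
E
```

```text
10.3667 [0.57749071 0.16463718 0.20355932] ([-1.1, 1.7, 112.2], [-0.002, -0.0038, 0.002]) tool F [ 0.2 -0.3 -0.2] M [-0.29 -0.13 -0.02] 0.042473387283083225
pred can top at h 0 [array([322.6, 212. ]), array([404.9, 160.6]), array([232.4, 187.5])]
pred can top at h 0.003 [array([322.6, 213.1]), array([404.4, 159.5]), array([232.7, 187.7])]
pred can top at h 0.006 [array([322.6, 214.1]), array([403.9, 158.4]), array([233. , 187.9])]
wrist [([319.4, 210.4], [304, 194, 35, 34, 1037]), ([226.1, 310.4], [221, 295, 12, 31, 160]), ([223.9, 346.6], [220, 334, 9, 24, 126])]
scene [([404.2, 159.9], [398, 155, 15, 12, 87]), ([207.4, 243.1], [145, 228, 121, 31, 1469]), ([71.8, 273.5], [66, 266, 12, 15, 56]), ([78.0, 286.3], [74, 279, 9, 14, 45])]
top [([232.9, 188.5], [226, 181, 16, 15, 150]), ([515.7, 222.0], [509, 206, 14, 33, 167]), ([400.6, 221.1], [391, 211, 29, 22, 197]), ([429.5, 228.0], [413, 216, 39, 24, 370]), ([454.3, 236.4], [440, 224, 23, 21, 176]), ([9.5, 387.2], [0, 374, 21, 26, 463])]
```

View pics/w8.png

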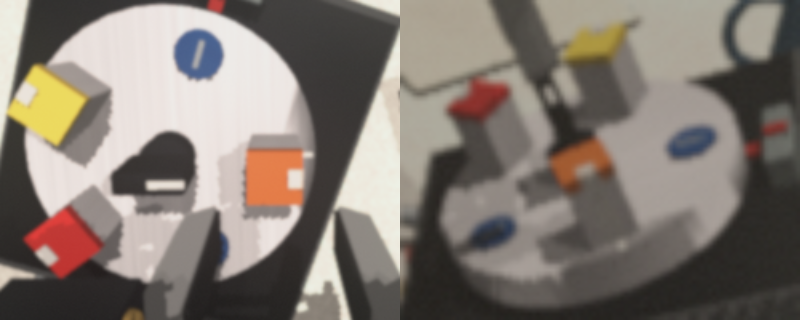

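The wrist view shows the orange can in the D-socket with its stripe on the white line. The scene view shows it standing flush. To be sure it is home I'll press on its top with the closed fingers.

Call:
step_arm:
  deltas:
    - {"slide": [-0.5, 1, 0], "turn": [0, -0.003, 0], "hand": -1}
    - {"slide": [-0.5, 1, 0], "turn": [0, -0.003, 0], "hand": -1}
    - {"slide": [-0.5, 1, 0], "turn": [0, -0.003, 0], "hand": -1}
    - {"slide": [-0.5, 1, 0], "turn": [0, -0.003, 0], "hand": -1}
    - {"slide": [-0.5, 1, 25], "turn": [0, -0.003, 0], "hand": -1}
    - {"slide": [-0.5, 1, 50], "turn": [0, -0.003, 0], "hand": -1}
    - {"slide": [-0.5, 1, 62], "turn": [0, -0.003, 0], "hand": -1}
    - {"slide": [-0.5, 1, 67], "turn": [0, -0.003, 0], "hand": -1}
    - {"slide": [-0.5, 1, 70], "turn": [0, -0.003, 0], "hand": -1}
    - {"slide": [-0.5, 1, 70], "turn": [0, -0.003, 0], "hand": -1}

```text
time: 11.35
position: [0.5954, 0.1909, 0.1407]
tcp_rot: [-0.216, 0.958, -0.151, 0.109]
wrist_force: [-13.7, -8.9, 14.8]
gripper_width: 0.0004
```

```bash
python3 st.py
```

```text
11.35 [0.59543422 0.19090344 0.14074348] ([0.8, 0.5, 41.8], [-0.0012, 0.0029, 0.0026]) tool F [ -7.5   4.4 -20.3] M [-1.03 -1.76 -0.1 ] 0.00036321148200654644
```

Call:
step_arm:
  deltas:
    - {"slide": [0, 0, 1], "turn": [0, 0, 0], "hand": -1}
    - {"slide": [0, 0, 1], "turn": [0, 0, 0], "hand": -1}

```text
time: 11.52
position: [0.5957, 0.191, 0.1407]
tcp_rot: [-0.216, 0.958, -0.151, 0.11]
wrist_force: [-20.4, -12.8, 24.7]
gripper_width: 0.0006
```

```bash
python3 st.py
python3 - <<'E'
from h import *
a,b=dict(np.load("t8.npz")),dict(np.load("s8.npz"));ca,cb=cam(a),cam(b);n=fr(YAW)[2]
def cen(f,lo,hi,u):
    h=cv2.cvtColor(f["img"],cv2.COLOR_RGB2HSV);m=cv2.inRange(h,lo,hi);N,l,s,ce=cv2.connectedComponentsWithStats(m)
    i=min((i for i in range(1,N) if s[i,4]>20),key=lambda i:np.linalg.norm(ce[i]-u))
    hull=cv2.convexHull(np.argwhere(l==i)[:,::-1].astype(np.int32));M=cv2.moments(hull);return np.array([M["m10"]/M["m00"],M["m01"]/M["m00"]]),s[i,4]
for nm,lo,hi,k in(("orange",(4,130,110),(18,255,255),-1),("yellow",(20,120,110),(32,255,255),1),("red",(0,150,90),(4,255,255),2)):
    P=C0+.062*radial(YAW,k*1.2566)+.046*n
    u,su=cen(a,lo,hi,proj(ca,P));v,sv=cen(b,lo,hi,proj(cb,P))
    X,g=tri(ca,u,cb,v);print(nm,u.round(1),su,v.round(1),sv,X.round(4),"n-err",((X-P)@n*1e3).round(1),"u,v err",((X-P)@fr(YAW)[0]*1e3).round(1),((X-P)@fr(YAW)[1]*1e3).round(1),"gap",g.round(4))
E
```

```text
11.5167 [0.595741   0.19103733 0.14072727] ([0.6, 0.7, 41.6], [-0.0016, 0.0021, 0.0029]) tool F [-11.    5.  -32.3] M [-1.22 -2.46 -0.04] 0.0005909031608546545
orange [233.2 187.9] 150 [404.5 160.3] 87 [0.5853 0.1752 0.1733] n-err 1.3 u,v err -1.0 -0.2 gap 0.0012
yellow [200.5 231.5] 160 [408.6 130.7] 78 [0.4913 0.2463 0.1725] n-err -0.3 u,v err 0.3 -0.4 gap 0.0026
red [361.7 135.6] 193 [379.3 144.6] 58 [ 0.6886 -0.0405  0.339 ] n-err 200.8 u,v err 46.1 -306.4 gap 0.1259
```

The can holds firm at 32 N with no further travel. The triangulated height reads 1.3 mm high, which is within camera error but close to the 3 mm limit. I'll touch the fixed yellow can's top, which has the same height, to compare.

Call:
step_arm:
  deltas:
    - {"slide": [0, 0, -35], "turn": [0, 0, 0], "hand": -1}
    - {"slide": [-38, -12, -36], "turn": [0, 0, 0], "hand": -1}
    - {"slide": [-76, -24, -36], "turn": [0, 0, 0], "hand": -1}
    - {"slide": [-112, -36, -36], "turn": [0, 0, 0], "hand": -1}
    - {"slide": [-112, -36, -36], "turn": [0, 0, 0], "hand": -1}
    - {"slide": [-112, -36, -15], "turn": [0, 0, 0], "hand": -1}
    - {"slide": [-112, -36, -8], "turn": [0, 0, 0], "hand": -1}
    - {"slide": [-112, -36, -5], "turn": [0, 0, 0], "hand": -1}
    - {"slide": [-112, -36, -4], "turn": [0, 0, 0], "hand": -1}
    - {"slide": [-112, -36, -3], "turn": [0, 0, 0], "hand": -1}

```text
time: 12.35
position: [0.4998, 0.2589, 0.1406]
tcp_rot: [-0.216, 0.958, -0.152, 0.109]
wrist_force: [0.7, 0.4, 0.5]
gripper_width: 0.0003
```

```bash
python3 st.py
```

```text
12.35 [0.4997711  0.25893885 0.14059281] ([112.9, 35.5, 42.0], [-0.0004, 0.0035, 0.0007]) tool F [ 0.6 -0.7 -0.1] M [-0.3  -0.11 -0.  ] 0.00027036368714797456
```

Call:
step_arm:
  deltas:
    - {"slide": [0, 0, 0.6], "turn": [0, 0, 0], "hand": -1}
    - {"slide": [0, 0, 0.6], "turn": [0, 0, 0], "hand": -1}

```text
time: 12.52
position: [0.5, 0.2592, 0.1404]
tcp_rot: [-0.216, 0.958, -0.152, 0.109]
wrist_force: [0.6, -1.9, 0.4]
gripper_width: 0.0005
```

```bash
python3 st.py
```

```text
12.5167 [0.50002291 0.2592022  0.14040942] ([112.7, 35.8, 41.7], [-0.0009, 0.0026, 0.001]) tool F [ 1.2  1.3 -0.9] M [-0.33  0.08  0.02] 0.0004767874856919338
```

Call:
step_arm:
  deltas:
    - {"slide": [0, 0, 0.6], "turn": [0, 0, 0], "hand": -1}
    - {"slide": [0, 0, 0.6], "turn": [0, 0, 0], "hand": -1}

```text
time: 12.68
position: [0.5004, 0.2595, 0.1405]
tcp_rot: [-0.216, 0.958, -0.152, 0.109]
wrist_force: [-3.3, -4.7, 8.4]
gripper_width: 0.0002
```

```bash
python3 st.py
```

```text
12.6833 [0.50039538 0.25950699 0.14054389] ([112.4, 36.3, 41.7], [-0.0015, 0.0018, 0.0014]) tool F [ -0.2   1.1 -10.1] M [-0.48 -0.23  0.01] 0.00023140538757393953
```

The yellow top is touched at the same level (41.7 mm against 41.6–41.8 mm), so the orange can is fully home. This also fixes the tip offset at 36 mm. Now the knob.

```bash
cat >> h.py <<'E'
def knob(h,ang=-1.2566):
    """TCP pose with the grasp point h above the disc on the axis, jaws across the bar"""
    u,v,n=fr(YAW);r0=radial(YAW,-1.2566);t0=np.cross(n,r0);C=C0-.0007*r0+.0006*t0
    r=radial(YAW,ang);t=np.cross(n,r);return C+n*(h-.0553),toolR(-t,-n)
E
python3 - <<'E'
from h import *
from rig import *
st=sense();print(st["qpos"].round(2));p,Rt=knob(.11);print(move(st,p,Rt));p,Rt=knob(.048);print(move(st,p,Rt))
E
```

```text
[0.25 0.12 1.89 0.44 0.79 0.3 ]
([49.6, 35.4, -44.9], [0.0003, 0.0026, 1.5722])
([49.7, 35.5, 17.1], [0.0003, 0.0026, 1.5722])
```

Call:
step_arm:
  deltas:
    - {"slide": [0, 0, -40], "turn": [0, 0, 0], "hand": -1}
    - {"slide": [0, 0, -55], "turn": [0, 0, 0], "hand": -0.1}
    - {"slide": [49.5, 35.5, -50], "turn": [0, 0.002, 1.572], "hand": -0.1}
    - {"slide": [49.5, 35.5, -50], "turn": [0, 0.002, 1.572], "hand": -0.1}
    - {"slide": [49.5, 35.5, -50], "turn": [0, 0.002, 1.572], "hand": -0.1}
    - {"slide": [49.5, 35.5, -50], "turn": [0, 0.002, 1.572], "hand": -0.1}
    - {"slide": [49.5, 35.5, -50], "turn": [0, 0.002, 1.572], "hand": -0.1}
    - {"slide": [49.5, 35.5, -50], "turn": [0, 0.002, 1.572], "hand": -0.1}
    - {"slide": [49.5, 35.5, -50], "turn": [0, 0.002, 1.572], "hand": -0.1}
    - {"slide": [49.5, 35.5, -50], "turn": [0, 0.002, 1.572], "hand": -0.1}
    - {"slide": [49.5, 35.5, -50], "turn": [0, 0.002, 1.572], "hand": -0.1}
    - {"slide": [49.5, 35.5, -50], "turn": [0, 0.002, 1.572], "hand": -0.1}

```text
time: 13.68
position: [0.5235, 0.1932, 0.1748]
tcp_rot: [0.238, -0.686, 0.686, 0.038]
wrist_force: [-0.0, -0.8, -1.0]
gripper_width: 0.042
```

Call:
step_arm:
  deltas:
    - {"slide": [0, 0, 0], "turn": [0, 0, 0.32], "hand": -0.1}
    - {"slide": [0, 0, 0], "turn": [0, 0, 0.32], "hand": -0.1}
    - {"slide": [0, 0, 0], "turn": [0, 0, 0.32], "hand": -0.1}
    - {"slide": [0, 0, 0], "turn": [0, 0, 0.32], "hand": -0.1}

```text
time: 14.02
position: [0.5235, 0.1932, 0.1748]
tcp_rot: [0.229, -0.569, 0.786, 0.075]
wrist_force: [-0.2, 0.6, 0.3]
gripper_width: 0.0419
```

Run:
```python
from h import *
from rig import *
st=sense();print(st["qpos"].round(2),st["gripper_width"]);p,Rt=knob(.048);print(move(st,p,Rt))
f=grab_frame("wrist");np.savez("w9.npz",p=st["position"],q=st["tcp_rot"],**f);c=wcam(f,st);n=fr(YAW)[2]
print([ (k,proj(c,C0+n*.06+.0155*s*radial(YAW,-1.2566)).round(1)) for k,s in(("bar end +",1),("bar end -",-1))])
h=cv2.cvtColor(f["img"],cv2.COLOR_RGB2GRAY);print(st["position"])
```

```text
[0.09 0.09 1.84 0.46 0.93 1.75] 0.04192609626598248
([-0.6, -0.9, 66.2], [0.0022, -0.0003, -0.0016])
[('bar end +', array([323.7, 199.6])), ('bar end -', array([323.8, 240.8]))]
[0.52345424 0.19322397 0.17481584]
```

Call:
step_arm:
  deltas:
    - {"slide": [-0.6, -0.9, 25], "turn": [0, 0, 0], "hand": -0.1}
    - {"slide": [-0.6, -0.9, 48], "turn": [0, 0, 0], "hand": -0.1}
    - {"slide": [-0.6, -0.9, 60], "turn": [0, 0, 0], "hand": -0.1}
    - {"slide": [-0.6, -0.9, 66], "turn": [0, 0, 0], "hand": -0.1}
    - {"slide": [-0.6, -0.9, 66], "turn": [0, 0, 0], "hand": -0.1}

```text
time: 14.48
position: [0.5422, 0.2188, 0.1158]
tcp_rot: [0.229, -0.571, 0.785, 0.075]
wrist_force: [-0.7, -0.7, 0.0]
gripper_width: 0.0424
```

```bash
cat > sk.py <<'E'
from h import *
from rig import *
st=sense();p,Rt=knob(.048);w=st["tcp_rot"];R0=R.from_quat(w[[1,2,3,0]]).as_matrix()
print(st["time"],move(st,p,Rt),"F",(R0.T@st["wrist_force"]).round(1),"M",(R0.T@st["moment"]).round(2),st["gripper_width"],st["qpos"].round(2))
E
python3 sk.py
```

```text
14.4833 ([-0.3, -0.6, -0.8], [0.004, -0.0011, 0.003]) F [ 0.8  0.4 -0.5] M [-0.17  0.23  0.11] 0.04239703259242738 [0.14 0.22 1.84 0.49 0.79 1.72]
```

Call:
step_arm:
  deltas:
    - {"slide": [0, 0, 0], "turn": [0, 0, 0], "hand": -0.5}
    - {"slide": [0, 0, 0], "turn": [0, 0, 0], "hand": -1}
    - {"slide": [0, 0, 0], "turn": [0, 0, 0], "hand": -1}
    - {"slide": [0, 0, 0], "turn": [0, 0, 0], "hand": -1}
    - {"slide": [0, 0, 0], "turn": [0, 0, 0], "hand": -1}
    - {"slide": [0, 0, 0], "turn": [0, 0, 0], "hand": -1}
  newtons: 30

```text
time: 14.98
position: [0.543, 0.2194, 0.1178]
tcp_rot: [0.23, -0.57, 0.785, 0.075]
wrist_force: [1.8, 7.4, 2.9]
gripper_width: 0.0119
```

```bash
python3 sk.py
```

```text
14.9833 ([1.2, 0.3, 0.6], [0.0013, 0.0016, 0.0022]) F [-8.1  0.4  0.8] M [-0.35 -1.15  0.04] 0.011922948666443934 [0.14 0.22 1.84 0.5  0.79 1.73]
```

The bar is gripped (11.9 mm). I'll relax the 1.2 mm offset and turn 72° counter-clockwise, which is negative about tool z.

Call:
step_arm:
  deltas:
    - {"slide": [-1.2, 0, 0], "turn": [0, 0, -0.05], "hand": -1}
    - {"slide": [-1.2, 0, 0], "turn": [0, 0, -0.16], "hand": -1}
    - {"slide": [-1.2, 0, 0], "turn": [0, 0, -0.27], "hand": -1}
    - {"slide": [-1.2, 0, 0], "turn": [0, 0, -0.38], "hand": -1}
    - {"slide": [-1.2, 0, 0], "turn": [0, 0, -0.49], "hand": -1}
    - {"slide": [-1.2, 0, 0], "turn": [0, 0, -0.6], "hand": -1}
  newtons: 40

```text
time: 15.48
position: [0.543, 0.2192, 0.1177]
tcp_rot: [-0.241, 0.778, -0.58, -0.003]
wrist_force: [-3.9, -5.5, 3.9]
gripper_width: 0.0119
```

```bash
python3 sk.py
```

```text
15.4833 ([0.7, 0.8, 0.5], [0.0016, 0.0, 0.607]) F [ 2.5  3.2 -6.6] M [-0.62  0.58  0.36] 0.011893915833143953 [0.14 0.22 1.84 0.49 0.79 1.12]
```

Call:
step_arm:
  deltas:
    - {"slide": [0, 0, 0], "turn": [0, 0, -0.11], "hand": -1}
    - {"slide": [0, 0, 0], "turn": [0, 0, -0.22], "hand": -1}
    - {"slide": [0, 0, 0], "turn": [0, 0, -0.33], "hand": -1}
    - {"slide": [0, 0, 0], "turn": [0, 0, -0.44], "hand": -1}
    - {"slide": [0, 0, 0], "turn": [0, 0, -0.54], "hand": -1}
    - {"slide": [0, 0, 0], "turn": [0, 0, -0.61], "hand": -1}
    - {"slide": [0, 0, 0], "turn": [0, 0, -0.65], "hand": -1}
    - {"slide": [0, 0, 0], "turn": [0, 0, -0.65], "hand": -1}
    - {"slide": [0, 0, 0], "turn": [0, 0, -0.65], "hand": -1}

```text
time: 16.23
position: [0.5431, 0.219, 0.1177]
tcp_rot: [-0.23, 0.922, -0.303, 0.074]
wrist_force: [-2.1, -6.5, 1.9]
gripper_width: 0.0116
```

```bash
python3 sk.py
```

```text
16.2333 ([-0.2, 1.0, 0.5], [0.0015, 0.0001, 1.2524]) F [ 2.2  4.8 -4.7] M [-0.77  0.31 -0.08] 0.01162074691124055 [0.14 0.22 1.84 0.49 0.79 0.48]
```

Call:
step_arm:
  deltas:
    - {"slide": [0, 0, 0], "turn": [0, 0, 0], "hand": -0.1}
    - {"slide": [0, 0, 0], "turn": [0, 0, 0], "hand": -0.1}
    - {"slide": [0, 0, 0], "turn": [0, 0, 0], "hand": -0.1}
    - {"slide": [0, 0, 0], "turn": [0, 0, 0], "hand": -0.1}
    - {"slide": [0, 0, -20], "turn": [0, 0, 0], "hand": -0.1}
    - {"slide": [0, 0, -50], "turn": [0, 0, 0], "hand": -0.1}
    - {"slide": [0, 0, -85], "turn": [0, 0, 0], "hand": -0.1}
    - {"slide": [0, 0, -110], "turn": [0, 0, 0], "hand": -0.1}
    - {"slide": [0, 0, -120], "turn": [0, 0, 0], "hand": -0.1}
    - {"slide": [0, 0, -120], "turn": [0, 0, 0], "hand": -0.1}

```text
time: 17.07
position: [0.5105, 0.1737, 0.2253]
tcp_rot: [-0.231, 0.922, -0.303, 0.075]
wrist_force: [0.5, 0.0, 0.1]
gripper_width: 0.0424
```

```bash
python3 sk.py
python3 - <<'E'
from h import *
from rig import *
st=sense();f=grab_frame("wrist");g=grab_frame("scene");t=grab_frame("top")
a=cv2.resize(f["img"][100:360,180:480],None,fx=1.3,fy=1.3)[:320];b=cv2.resize(g["img"][120:200,360:460],None,fx=4,fy=4)
cv2.imwrite("pics/w10.png",np.hstack([a[:,:390],b])[:,:,::-1])
c=wcam(f,st)
for k in(-.15,0,.15): print("pred top, joint",k,[proj(C,goal(.046,ang=k,off=0)[0]).round(1) for C in(c,cam(g),cam(t))])
for nm,F in(("wrist",f),("scene",g),("top",t)):
    h=cv2.cvtColor(F["img"],cv2.COLOR_RGB2HSV);m=cv2.inRange(h,(4,130,110),(18,255,255));N,l,s,ce=cv2.connectedComponentsWithStats(m)
    print(nm,[(ce[i].round(1).tolist(),s[i].tolist()) for i in range(1,N) if s[i,4]>40])
    for lo,hi,n2 in(((40,100,60),(85,255,255),"green"),((100,120,60),(125,255,255),"blue")):
        N,l,s,ce=cv2.connectedComponentsWithStats(cv2.inRange(h,lo,hi));print("  ",n2,[ce[i].round(1).tolist() for i in range(1,N) if s[i,4]>60])
E
```

```text
17.0667 ([-0.6, 2.4, 121.8], [-0.0015, 0.0002, 1.2525]) F [ 0.4 -0.3  0.1] M [-0.27 -0.06  0.06] 0.04236438888397004 [0.05 0.01 1.81 0.44 1.05 0.51]
pred top, joint -0.15 [array([334.2, 135.1]), array([425.3, 141.9]), array([203., 195.])]
pred top, joint 0 [array([323.7, 134.3]), array([425.7, 139.5]), array([200.2, 198.3])]
pred top, joint 0.15 [array([313.2, 135.2]), array([425.5, 137.2]), array([197.9, 202. ])]
wrist [([323.0, 134.0], [308, 116, 32, 34, 890]), ([418.8, 308.1], [415, 297, 9, 22, 66]), ([224.3, 322.4], [221, 309, 8, 31, 105]), ([422.0, 344.9], [418, 333, 8, 25, 100]), ([444.2, 378.8], [431, 376, 24, 10, 99]), ([489.2, 378.1], [476, 376, 24, 7, 94])]
   green []
   blue []
scene [([425.0, 140.1], [420, 136, 13, 9, 67]), ([207.6, 243.1], [145, 228, 121, 31, 1437]), ([74.9, 280.0], [68, 270, 15, 23, 92])]
   green [[204.3, 227.2]]
   blue [[162.0, 232.6]]
top [([201.6, 198.5], [193, 190, 17, 17, 153]), ([515.6, 222.1], [509, 206, 14, 33, 162]), ([400.9, 221.1], [390, 211, 30, 22, 196]), ([428.4, 228.0], [407, 216, 46, 24, 379]), ([454.8, 236.1], [441, 223, 22, 22, 166]), ([9.6, 387.3], [0, 374, 21, 26, 469])]
   green [[415.5, 222.3]]
   blue [[449.7, 229.9]]
```

View pics/w10.png

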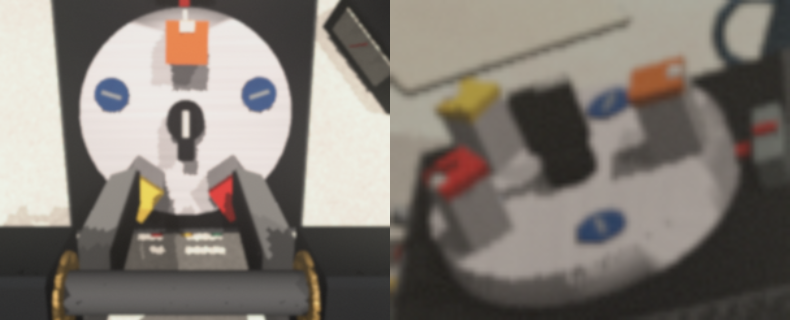

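In the last view the orange can stands at the red pointer with its stripe towards it. Its top is at (323,134) against a predicted (323.7,134.3) for joint 0. The bystander cans have not moved and the gripper is clear, so I'm handing in.

```bash
python3 -c "
from rig import *
print(hand_in())"
```

```text
the job is handed in; nothing more can be done
None
```

The orange can is plugged into the turret, the turret is turned one click to the red pointer, and the job is handed in at about 17 s. No verdict was reported.

**How it went:**
- **First grasp:** It closed on air, because the real finger ends sit about 36 mm short of the reported TCP. The can was not disturbed. I corrected for this and gripped it at 28 mm.
- **Insertion:** It went in with no resistance, then stopped hard at the expected depth with about 22 N.
- **Turn:** I gripped the knob, turned it 1.25 rad counter-clockwise, released it and retracted.

**Last checks:**
- **Can fully home:** Touching the fixed yellow can's top gave the same level (41.7 mm) as the orange can's top (41.6–41.8 mm). That check was made before the turn. The camera triangulation had read about 1.3 mm high, and I relied on the touch.
- **At the pointer:** The can's top is within about 1 px of where it should be in the wrist and scene views, and about 1.4 px in the top view. The stripe faces the pointer.
- **Bystanders:** The green and blue cans are within about 0.1 px of their starting pixels. I did not measure the screwdriver again, but the arm did not go near it.
- **Robot clear:** The wrist force was about zero after retracting.
- **Disagreement:** The wrist camera read about 2–3 px off the other two views. I split the difference, and the fit's 1 mm clearance covered it.

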